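# Load a rectangular sleeve on the weld jig and latch the hold-down

### The job

Take the rectangular sleeve out of the stock rack and push it fully home on the spigot of the weld jig, down against the base plate. Then, with the sleeve home, push the jig's sprung hold-down by its knob until the tongue is over the sleeve's rim, and move the knob sideways into its notch so that it stays there when you let go. Leave the round tube in the rack and the other things on the bench where they are.

Things in the scene. Friction and masses are not known exactly. Their poses are not given: they have to be found in the camera images.
- sleeve_mid (a point): Centre of the loose sleeve: bright metal rectangular tube, open at both ends, outside 60 (its x) by 40 (its y) by 80 mm tall (its z), walls 4 mm, 0.35 to 0.6 kg. Starts upright in a rack bay, its length along the rack's y: only its wide faces (40 mm apart) can be grasped there, only its narrow ones (60 mm apart) on the jig. So put it down on the bench between and retake it. Fits either way round.
- rack: Fixed grey steel rack; origin on the bench under its centre. Base 84 (x) by 176 (y) by 8 mm; tubes stand on it, 8 mm above the bench. Two bays at y = +42 and -42 mm, each 78 mm wide between walls 50 mm long (x), 6 mm thick (y = -84, 0, +84 mm), 96 mm high from the bench; open to +x, -x and up. Which bay holds the sleeve varies.
- round_tube_mid (a point): Centre of the round tube in the other bay: same metal, 48 mm outside diameter, 80 mm tall. It does not fit the spigot and stays in its bay.
- jig: Fixed steel weld jig; origin on the bench under the spigot's axis, z up. Base plate 15 mm thick, 110 mm wide (y), x from -175 to +50 mm. Two upright cheeks beside the spigot, inner faces at y = +31 and -31 mm, 8 mm thick, x -28 to +28 mm, up to 108 mm above the bench: no room for a finger between cheek and sleeve. Latch pedestal on the -x side: x -165 to -77 mm, 64 mm wide, up to 116 mm.
- spigot_top (a point): Centre of the spigot's top, 65 mm above the bench; axes as the jig's. Spigot 49 (x) by 29 (y) mm up to 55 mm, then tapers to 39 by 19 mm. The sleeve's bore is 52 by 32 mm. Sprung buttons in its ends rub in the bore: push down with 5 to 20 N. Home: sleeve's lower end on the base plate, centre 55 mm and rim 95 mm above the bench, length along the jig's x.
- latch_knob (a point): Middle of the hold-down's black knob, an upright cylinder 26 mm in diameter, spanning 122 to 162 mm above the bench (point at 142 mm); nothing around it is higher than 116 mm. At rest it is at x = -150 mm, y = 0 in the jig's frame. Axes as the jig's. Its stem runs in an L-shaped slot on the pedestal's top.
- latch (a joint): Travel of the hold-down along the jig's +x, m: 0 drawn back (tongue tip 76 mm from the spigot's axis), 0.060 at the stop. Knob and tongue move together; tongue 24 mm wide, 98 to 108 mm above the bench. A spring draws it back with 3 N at 0, 9 N at the stop: it snaps back if released in the straight slot.
- latch_side (a joint): Sideways travel of the knob along the jig's +y, m: 0 in the straight slot, 0.014 at the bottom of the holding notch. It can move sideways only with joint latch above 0.052: push to the stop, then sideways by 14 mm. Let go there, the spring rests the stem on the notch's edge and the latch stays at about 0.052.
- spray_can_mid (a point): Centre of a loose upright can, 62 mm diameter, 120 mm tall; bystander.
- bracket_mid (a point): Middle of a loose welded T-shaped test piece, 100 by 70 by 61 mm; bystander.
- hammer_mid (a point): A point in a loose hammer's handle, lying on the bench; bystander.

How it is judged:
On the way, in this order (a step that is already met when the one before it is completed fails the run):
1. the sleeve is lifted off the rack's floor (z of sleeve_mid in the frame of rack above 0.06 m), for 0.1 s.
2. the sleeve is fully home on the spigot while the hold-down is still drawn back (horizontal distance between sleeve_mid and jig below 0.004 m and z of sleeve_mid in the frame of jig below 0.0575 m and angle between the x axis of sleeve_mid and the x axis of jig, either way round below 0.1 rad and angle between sleeve_mid's own z axis and vertical below 0.05 rad and value of joint latch below 0.02 m), for 0.2 s.
At the end, for the whole second after the job is handed in: The sleeve is on the spigot, its lower end within 2.5 mm of the base plate, centred within 4 mm, in line with the jig within 0.1 rad and upright within 0.05 rad; the hold-down stays pushed forward by more than 48 mm with its knob more than 7 mm into the notch, with nothing touching it (horizontal distance between sleeve_mid and jig below 0.004 m and z of sleeve_mid in the frame of jig below 0.0575 m and angle between the x axis of sleeve_mid and the x axis of jig, either way round below 0.1 rad and angle between sleeve_mid's own z axis and vertical below 0.05 rad and value of joint latch above 0.048 m and value of joint latch_side above 0.007 m).
It fails at once if the round tube was moved more than 30 mm (distance of round_tube_mid from where it was at the start of the episode above 0.03 m).
It fails at once if a bystander on the bench was moved more than 30 mm (distance of any of spray_can_mid, bracket_mid, hammer_mid from where it was at the start of the episode above 0.03 m).
It also fails if it takes over 64 s, if anything falls off the work surface, if the arm or the gripper's body presses on something with over 40 N, if the wrist force passes 120 N, or if a joint passes its speed limit or range.

### The arm

A 7-joint arm with a two-finger parallel gripper is mounted at the origin on the work surface. World frame = base frame: x ahead of the robot, y to its left, z up, the work surface at z = 0. Lengths are in m, angles in rad, forces in N, time in s.
With the tool pointing down it reaches from about 0.425 to 0.875 m from the base axis. Payload 4.7 kg.
Tool frame: the origin (TCP) lies at the very end of the fingers, on their centre line; the grasp point (between the pads) lies 19 mm behind it; z points along the fingers, y is the line along which they close (so a half turn about z gives the same grasp; the last joint's range is limited). The gripper opens to 87 mm and grips with 3 to 60 N. Pads are 19 mm wide; open, the fingers measure 117 mm over their backs; the gripper's body (75 mm by 190 mm) begins 51 mm behind the grasp point.
Start: joints at [1.194, 0.321, -0.07, 1.45, 0.023, 1.371, -0.057], TCP at [0.248, -0.601, 0.223] pointing down, gripper open.
Joint ranges: [-2.86, 2.86], [-0.3, 2.09], [-1.38, 1.24], [0.06, 2.45], [-1.56, 4.7], [0.09, 2.05], [-2.69, 2.69]. Speed limits (rad/s): [2.57, 2.57, 3.14, 3.14, 3.14, 3.14, 3.14].

### API

Orientations are given as a rotation vector (axis times angle).
In Python, from bench import ctrl, imaging, ticket gives the robot as it stands.
- The arm moves only by the tool jog_arm, never from a script. Its argument "rows" is text: rows parted by semicolons, each of 7 numbers parted by spaces: the shift along the tool's x, y, z in cm, then the turn, a rotation vector about the tool's x, y, z in rad, then the closure, from -1 (fully open) to 1 (shut), so that 0 is half open. A call has 1 to 5 rows; each row shifts and turns the commanded pose from where the row before left it, along the tool's axes as they then stand; what a row does not reach is not made up. A row lasts 1/8 s, in which the tool goes at most 62.5 mm and 10.7 degrees, less where a joint would pass 70% of its speed; a pose out of reach is approached as far as the arm can. A call with a gripper value outside its range is refused whole. The fingers move at their own pace and stop on an object; "force" is the grip in N (left out, the last holds). Time passes only in rows, so rows that do not move let the fingers close. It gives the time, the measured TCP pose, the force, the opening and the grip force at its end, in the units of the state.
- ctrl.get_state(): the state, without advancing time (a new reading comes with each control period).
- imaging.get_image(name): name is "side" or "top"; returns a dict with "img" (420x560x3 uint8, blue, green, red), "vertical_fov" (degrees; the focal length in pixels is half the picture's height over the tangent of half this angle, whatever the lens; pixels are square), "cx", "cy" (the principal point, pixels), "origin" and "orientation" of the camera in the world. Camera axes: x right, y down, z forward; pixel columns grow to the right and rows downward; lengths in m; the calibration is good to about 2 mm. A picture is of the moment at which its call begins. There is no depth.
- ticket.close_job(): hands the job in; it is judged then, once.
The state is a dict: "time": time; "joint_positions": joint angles; "qd": joint speeds; "joint_torque": joint torques, N m; "position": TCP position; "tool_rot": TCP orientation; "ft_force": force on the tool from outside, world axes, zero at the start; "torque": the same for the moment, N m; "grip_width": opening from 0.0 (shut) to 1.0 (fully open); "grip_force": force on a finger pad.
Only numpy, scipy, OpenCV 4.12 (cv2) and the standard library are available. Lean on these libraries where they do the work, as an engineer would, in place of code of your own. Each camera call takes 0.05 s, during which the arm holds its last target. There are 200 camera calls.

## Working session

There is one attempt and no reset: what is moved stays moved. The work goes in short steps, Python scripts to look and compute and a tool call to move; the robot and the scene stay as the last step left them, time stands still between calls to the robot, and variables do not carry over. Pictures are saved under pics/ and viewed, at most 10 in all, crops included, and the job is handed in when it is done.

Besides the shell and the picture viewer there is one more tool, called after ">>>" as name(argument=value, ...), one argument or row to a line, values as JSON. jog_arm: Moves the arm, as the interface text tells. Its arguments: {"type":"object","properties":{"rows":{"type":"string"},"force":{"type":"number"}},"required":["rows"]}

```bash
mkdir -p pics; cat > h.py <<'E'
import numpy as np, cv2
from scipy.spatial.transform import Rotation as R
from bench import ctrl, imaging, ticket
def rot(o):
    o=np.array(o,float)
    return o if o.shape==(3,3) else (R.from_rotvec(o).as_matrix() if o.size==3 else R.from_quat(o).as_matrix())
def grab(name,fn=None):
    d=imaging.get_image(name)
    if fn: cv2.imwrite('pics/'+fn,d['img'])
    return d
def fl(d): return d['img'].shape[0]/2/np.tan(np.radians(d['vertical_fov'])/2)
def ray(d,u,v):
    r=rot(d['orientation'])@np.array([(u-d['cx'])/fl(d),(v-d['cy'])/fl(d),1]); return np.array(d['origin']),r
def onz(d,u,v,z):
    o,r=ray(d,u,v); return o+r*(z-o[2])/r[2]
def proj(d,p):
    c=rot(d['orientation']).T@(np.array(p)-d['origin']); return c[:2]/c[2]*fl(d)+[d['cx'],d['cy']]
E
python3 - <<'E'
from h import *
for n in('top','side'):
    d=grab(n,n+'1.png'); print({k:v for k,v in d.items() if k!='img'})
s=ctrl.get_state();print(s)
E
```

```text
{'vertical_fov': 42.47759312284389, 'cx': 283.7781782674956, 'cy': 207.26907722315073, 'origin': array([ 4.03555756e-01, -6.59330019e-04,  1.75707838e+00]), 'orientation': array([-2.14126426,  2.18997487, -0.11008485])}
{'vertical_fov': 53.83576126987526, 'cx': 275.6270029764587, 'cy': 208.27201170235887, 'origin': array([0.14148732, 0.58869327, 0.9312594 ]), 'orientation': array([-0.85999238,  2.59398942, -0.97805673])}
{'time': 0.1, 'joint_positions': array([ 1.19412253,  0.32175465, -0.07009918,  1.45158316,  0.02257009,
        1.37076923, -0.05688958]), 'qd': array([ 0.00052815,  0.00055646, -0.00019704, -0.00219203,  0.00077185,
        0.00037386, -0.00064858]), 'joint_torque': array([-1.74765491e-04, -4.92571986e+01, -4.05762736e-01, -3.13400924e+01,
       -6.40259776e-02,  3.93980287e-02,  6.07519564e-05]), 'position': array([ 0.24737067, -0.6005478 ,  0.22155208]), 'tool_rot': array([-3.08015183e+00, -6.09673206e-01,  6.17583938e-04]), 'ft_force': array([-0.2990241 ,  0.23507272, -0.13671394]), 'torque': array([ 0.00111147,  0.03288616, -0.00139365]), 'grip_force': 0.0, 'grip_width': 0.9979647660652576}
```

View pics/top1.png

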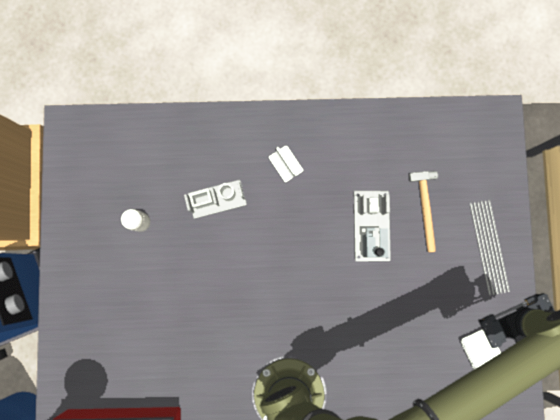

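View pics/side1.png

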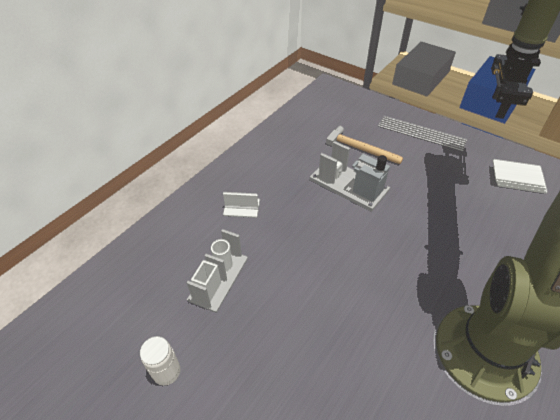

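The top view shows the rack at about (215,198) with the sleeve in its left bay at (201,200). The jig is at (372,225) with its spigot end at the top and the knob at (378,251). The hammer is at (428,210), the bracket at (286,163) and the can at (134,220). I'll take enlarged crops next.

```bash
python3 - <<'E'
from h import *
t=cv2.imread('pics/top1.png'); s=cv2.imread('pics/side1.png')
def crop(im,x,y,w,h,k): return cv2.resize(im[y:y+h,x:x+w],(w*k,h*k),interpolation=cv2.INTER_CUBIC)
a=crop(t,178,165,80,60,5); b=crop(t,335,182,80,90,5)[:300*2]
c=crop(s,180,225,80,90,5)
im=np.zeros((600,800,3),np.uint8); im[:300,:400]=a; im[:450,400:]=b
cv2.imwrite('pics/c1.png',im)
im2=np.zeros((500,800,3),np.uint8); im2[:450,:400]=c; im2[:350,400:]=crop(s,310,140,80,70,5); cv2.imwrite('pics/c2.png',im2)
E
```

```text
(no output)
```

View pics/c1.png

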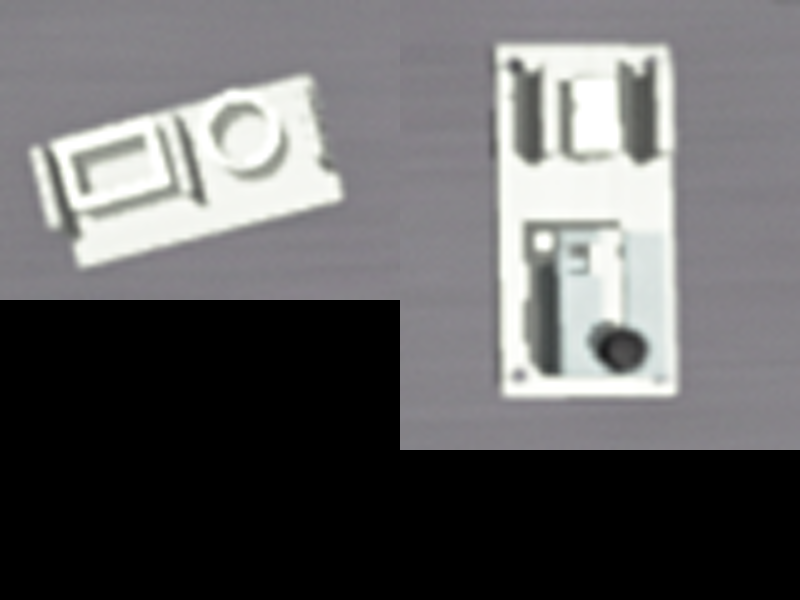

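View pics/c2.png

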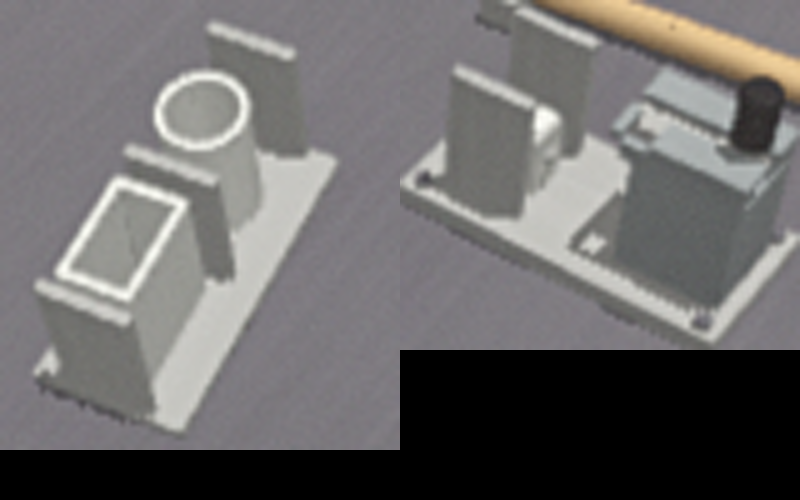

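The crops give these corners. In c1, the sleeve rim is at (52,143), (155,120), (178,188), (75,213), and the jig plate at (495,45), (668,45), (677,395), (502,395). The knob top is at (625,349). In c2, the rim outer corners are at (118,177), (188,202), (130,302), (55,275).

```bash
python3 - <<'E'
from h import *
t=grab('top'); s=grab('side')
f=lambda p,x,y:((p[0]+.5)/5-.5+x,(p[1]+.5)/5-.5+y)
def pts(d,l,x,y,z): return np.array([onz(d,*f(p,x,y),z)[:2] for p in l])
def rep(n,P):
    print(n,P.mean(0).round(4),[np.linalg.norm(P[i]-P[i-1]).round(4) for i in range(4)],[np.degrees(np.arctan2(*(P[i]-P[i-1])[::-1])).round(1) for i in range(4)])
rep('sleeve top',pts(t,[(52,143),(155,120),(178,188),(75,213)],178,165,.088))
rep('sleeve side',pts(s,[(118,177),(188,202),(130,302),(55,275)],180,225,.088))
P=pts(t,[(95,45),(268,45),(277,395),(102,395)],335,182,.015); rep('plate top',P)
ax=(P[0]+P[1]-P[2]-P[3]);ax/=np.linalg.norm(ax);print('axis',np.degrees(np.arctan2(ax[1],ax[0])),'spigot from plate',P.mean(0)+ax*.0625)
print('knob top',pts(t,[(225,349)],335,182,.162),'knob side',pts(s,[(362,88)],310,140,.162))
# near-edge rack base corners z=.008 (top view)
b=pts(t,[(78,267),(343,200),(312,76)],178,165,.008);print('rack base',b)
# spigot top, cheeks in side
print('cheek',pts(s,[(55,68),(135,105),(113,10),(200,45)],310,140,.108), pts(t,[(175,78),(220,78),(220,152),(175,152)],335,182,.065).mean(0))
# colour check
E
```

```text
sleeve top [0.6152 0.2616] [np.float64(0.0464), np.float64(0.0657), np.float64(0.0453), np.float64(0.0657)] [np.float64(17.7), np.float64(-78.6), np.float64(-162.0), np.float64(102.5)]
sleeve side [0.6168 0.264 ] [np.float64(0.0605), np.float64(0.039), np.float64(0.06), np.float64(0.0403)] [np.float64(-75.8), np.float64(-165.7), np.float64(105.4), np.float64(15.1)]
plate top [ 0.5222 -0.279 ] [np.float64(0.2265), np.float64(0.1124), np.float64(0.2264), np.float64(0.1121)] [np.float64(-0.9), np.float64(-91.3), np.float64(179.0), np.float64(88.7)]
axis -0.9452110650646086 spigot from plate [ 0.58467371 -0.28003268]
knob top [[ 0.43497266 -0.27573218]] knob side [[ 0.43752963 -0.27624795]]
rack base [[0.55971518 0.29859702]
 [0.59961383 0.12563493]
 [0.68175319 0.14471311]]
cheek [[ 0.61541488 -0.24500349]
 [ 0.55921598 -0.2448638 ]
 [ 0.61604183 -0.31190149]
 [ 0.55578513 -0.31459583]] [ 0.58409066 -0.28115977]
```

>>> jog_arm(
  rows="0 0 -0.5 0 0 -0.177 -1; 0 0 -0.5 0 0 -0.177 -1; 0 0 -0.5 0 0 -0.177 -1; 0 0 -0.5 0 0 -0.177 -1; 0 0 0 0 0 -0.177 -1",
)

```text
time: 0.82
position: [0.2476, -0.6011, 0.2428]
tool_rot: [2.518, 1.878, -0.0]
ft_force: [-0.8, -0.2, 0.1]
grip_width: 0.998
grip_force: 0.0
```

>>> jog_arm(
  rows="0 0 0 0 0 -0.177 -1; 0 0 0 0 0 -0.177 -1; 0 0 0 0 0 -0.177 -1; 4.7 3.5 0 0 0 0 -1; 4.7 3.5 0 0 0 0 -1",
)

```text
time: 1.45
position: [0.2939, -0.4921, 0.2419]
tool_rot: [-1.946, -2.466, -0.001]
ft_force: [1.6, -0.5, 0.5]
grip_width: 1.0
grip_force: 0.0
```

>>> jog_arm(
  rows="4.7 3.5 0 0 0 0 -1; 4.7 3.5 0 0 0 0 -1; 4.7 3.5 0 0 0 0 -1; 4.7 3.5 0 0 0 0 -1; 4.7 3.5 0 0 0 0 -1",
)

```text
time: 2.08
position: [0.4093, -0.222, 0.2426]
tool_rot: [1.944, 2.467, -0.001]
ft_force: [-0.4, -0.4, -0.6]
grip_width: 1.0
grip_force: 0.0
```

>>> jog_arm(
  rows="4.7 3.5 0 0 0 0 -1; 4.7 3.5 0 0 0 0 -1; 4.7 3.5 0 0 0 0 -1; 4.7 3.5 0 0 0 0 -1; 4.7 3.5 0 0 0 0 -1",
)

```text
time: 2.7
position: [0.5246, 0.047, 0.2428]
tool_rot: [1.945, 2.466, -0.0]
ft_force: [0.9, -0.1, 0.2]
grip_width: 0.997
grip_force: 0.0
```

>>> jog_arm(
  rows="4.7 3.5 0 0 0 0 -1; 4.7 3.5 0 0 0 0 -1; 4.7 3.5 0 0 0 0 -1; 2 1.5 0 0 0 0 -1; 0 0 0 0 0 0 -1",
)

```text
time: 3.32
position: [0.6024, 0.2328, 0.2418]
tool_rot: [-1.938, -2.47, -0.0]
ft_force: [-0.2, -0.1, 0.2]
grip_width: 1.002
grip_force: 0.0
```

```bash
cat >> h.py <<'E'
def go(p,yaw,s=None):
    "turn about tool z first, then shift (cm) to p, with tool y at yaw deg"
    s=s or ctrl.get_state(); M=rot(s['tool_rot']); q=np.array(s['position'])
    a=np.radians(yaw); y=np.array([np.cos(a),np.sin(a),0]); z=np.array([0,0,-1.]); G=np.c_[np.cross(y,z),y,z]
    print('t',s['time'],'pos',q.round(4),'yaw',np.degrees(np.arctan2(M[1,1],M[0,1])).round(2),'turn',R.from_matrix(M.T@G).as_rotvec().round(4),'shift cm',(100*G.T@(np.array(p)-q)).round(2),'F',np.round(s['ft_force'],1),'grip',round(s['grip_width']*87,1),round(s['grip_force'],1))
E
python3 - <<'E'
from h import *
go([.616,.263,.046],13.5)
E
```

```text
t 3.325 pos [0.6024 0.2328 0.2418] yaw 13.76 turn [-0.0013 -0.0019  0.0046] shift cm [ 2.62  2.03 19.58] F [-0.2 -0.1  0.2] grip 87.2 0.0
```

>>> jog_arm(
  rows="2.6 2 0 0 0 0 -1; 0 0 5 0 0 0 -1; 0 0 5 0 0 0 -1; 0 0 4 0 0 0 -1; 0 0 3 0 0 0 -1",
)

```text
time: 3.95
position: [0.6161, 0.2568, 0.0705]
tool_rot: [1.947, 2.465, -0.005]
ft_force: [0.4, 0.4, -0.0]
grip_width: 1.002
grip_force: 0.0
```

>>> jog_arm(
  rows="0 0 2 0 0 0 -1; 0 0 0.6 0 0 0 -1; 0 0 0 0 0 0 1; 0 0 0 0 0 0 1; 0 0 0 0 0 0 1",
  force=25,
)

```text
time: 4.58
position: [0.617, 0.2605, 0.0476]
tool_rot: [1.944, 2.467, 0.002]
ft_force: [0.4, -0.5, -1.0]
grip_width: 0.744
grip_force: 0.0
```

>>> jog_arm(
  rows="0 0 0 0 0 0 1; 0 0 0 0 0 0 1; 0 0 0 0 0 0 1",
  force=40,
)

```text
time: 4.95
position: [0.6173, 0.2602, 0.0469]
tool_rot: [1.944, 2.467, 0.002]
ft_force: [1.4, -0.4, 0.6]
grip_width: 0.458
grip_force: 39.9
```

>>> jog_arm(
  rows="0 0 -2 0 0 0 1; 0 0 -3 0 0 0 1; 0 0 -3 0 0 0 1; 0 0 -3 0 0 0 1; 0 0 -3 0 0 0 1",
)

```text
time: 5.58
position: [0.6156, 0.2601, 0.188]
tool_rot: [-1.943, -2.468, 0.001]
ft_force: [-0.6, 0.2, -3.4]
grip_width: 0.456
grip_force: 39.9
```

>>> jog_arm(
  rows="-2.3 -1 0 0 0 0 1; -4 -1.9 0 0 0 0 1; -5 -2.4 0 0 0 0 1; -5 -2.4 0 0 0 0 1; -5 -2.4 0 0 0 0 1",
)

```text
time: 6.2
position: [0.5669, 0.0281, 0.187]
tool_rot: [-1.943, -2.468, 0.001]
ft_force: [0.7, -0.9, -3.6]
grip_width: 0.457
grip_force: 39.9
```

>>> jog_arm(
  rows="-3 -1.4 0 0 0 0 1; -1.6 -0.6 0 0 0 0 1; 0 0 3 0 0 0 1; 0 0 4 0 0 0 1; 0 0 3 0 0 0 1",
)

```text
time: 6.82
position: [0.5589, -0.0183, 0.0854]
tool_rot: [-1.941, -2.468, -0.0]
ft_force: [-0.9, -0.7, -3.5]
grip_width: 0.455
grip_force: 39.9
```

```bash
python3 - <<'E'
from h import *
go([.56,-.02,.039],13.5)
grab('side','s2.png')
E
```

```text
t 6.825 pos [ 0.5589 -0.0183  0.0854] yaw 13.64 turn [-0.0008 -0.0012  0.0025] shift cm [-0.19  0.07  4.64] F [-0.9 -0.7 -3.5] grip 39.6 39.9
```

View pics/s2.png

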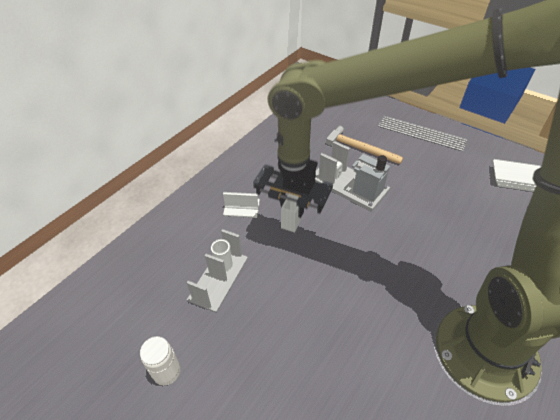

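The side view shows the sleeve held upright at about (290,213), clear of everything. I'll set it down now.

>>> jog_arm(
  rows="0 0 2 0 0 0 1; 0 0 1.2 0 0 0 1; 0 0 0.6 0 0 0 1; 0 0 0.3 0 0 0 1; 0 0 0 0 0 0 1",
)

```text
time: 7.5
position: [0.5597, -0.0201, 0.0459]
tool_rot: [1.944, 2.467, 0.0]
ft_force: [-0.2, -0.3, -3.7]
grip_width: 0.455
grip_force: 39.9
```

>>> jog_arm(
  rows="0 0 0.2 0 0 0 1; 0 0 0 0 0 0 1",
)

```text
time: 7.75
position: [0.5594, -0.0201, 0.0436]
tool_rot: [1.944, 2.467, -0.0]
ft_force: [-0.6, -0.7, -3.6]
grip_width: 0.454
grip_force: 39.9
```

>>> jog_arm(
  rows="0 0 0.3 0 0 0 1; 0 0 0.2 0 0 0 1; 0 0 0 0 0 0 1",
)

```text
time: 8.12
position: [0.5594, -0.0201, 0.0388]
tool_rot: [1.944, 2.468, -0.001]
ft_force: [-1.9, -0.2, 1.1]
grip_width: 0.456
grip_force: 39.9
```

>>> jog_arm(
  rows="0 0 0.1 0 0 0 1; 0 0 0 0 0 0 1",
)

```text
time: 8.38
position: [0.5594, -0.0201, 0.0387]
tool_rot: [1.944, 2.467, -0.002]
ft_force: [-4.4, -0.0, 7.8]
grip_width: 0.455
grip_force: 39.9
```

>>> jog_arm(
  rows="0 0 -0.1 0 0 0 -1; 0 0 0 0 0 0 -1; 0 0 0 0 0 0 -1; 0 0 0 0 0 0 -1; 0 0 -3 0 0 0 -1",
)

```text
time: 9.0
position: [0.5574, -0.0201, 0.0668]
tool_rot: [-1.942, -2.464, 0.004]
ft_force: [0.4, -0.5, 0.3]
grip_width: 0.936
grip_force: 0.0
```

>>> jog_arm(
  rows="0 0 -3 0 0 0 -1; 0 0 -2.2 0 0 0 -1; 0 0 0 0 0 0.1745 -1; 0 0 0 0 0 0.1745 -1; 0 0 0 0 0 0.1745 -1",
)

```text
time: 9.62
position: [0.5593, -0.02, 0.1205]
tool_rot: [2.522, 1.873, -0.0]
ft_force: [0.1, -0.2, 0.0]
grip_width: 1.002
grip_force: 0.0
```

>>> jog_arm(
  rows="0 0 0 0 0 0.1745 -1; 0 0 0 0 0 0.1745 -1; 0 0 0 0 0 0.1745 -1; 0 0 0 0 0 0.1745 -1; 0 0 0 0 0 0.1745 -1",
)

```text
time: 10.25
position: [0.5593, -0.0199, 0.1204]
tool_rot: [-3.077, -0.632, 0.0]
ft_force: [-0.3, -0.0, -0.6]
grip_width: 1.002
grip_force: 0.0
```

>>> jog_arm(
  rows="0 0 0 0 0 0.1745 -1; 0 0 0 0 0 0 -1; 0 0 0 0 0 0 -1",
)

```text
time: 10.62
position: [0.5593, -0.0199, 0.1205]
tool_rot: [3.119, 0.375, -0.0]
ft_force: [-0.3, 0.4, -0.1]
grip_width: 1.002
grip_force: 0.0
```

```bash
python3 - <<'E'
from h import *
go([.5594,-.0201,.042],-76.36)
grab('side','s3.png')
E
```

```text
t 10.625 pos [ 0.5593 -0.0199  0.1205] yaw -76.28 turn [0.     0.0001 0.0013] shift cm [0.   0.02 7.85] F [-0.3  0.4 -0.1] grip 87.2 0.0
```

View pics/s3.png

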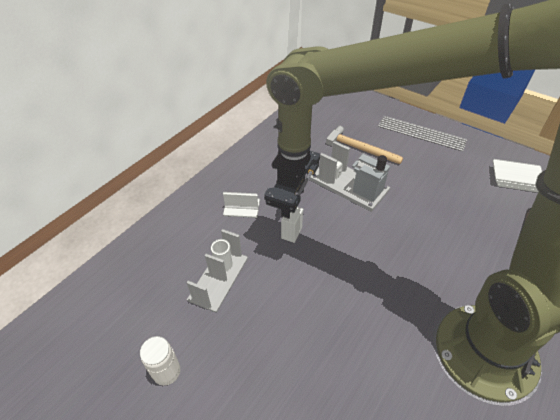

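The view shows the sleeve standing on the bench at (292,225), with the gripper turned 90° above it. I'll lower and close on the narrow faces.

>>> jog_arm(
  rows="0 0 3 0 0 0 -1; 0 0 3 0 0 0 -1; 0 0 1.8 0 0 0 -1; 0 0 0 0 0 0 1; 0 0 0 0 0 0 1",
  force=15,
)

```text
time: 11.3
position: [0.5603, -0.0199, 0.0435]
tool_rot: [3.119, 0.371, 0.003]
ft_force: [-0.1, 1.3, -0.7]
grip_width: 0.856
grip_force: 0.0
```

>>> jog_arm(
  rows="0 0 0 0 0 0 1; 0 0 0 0 0 0 1; 0 0 0 0 0 0 1; 0 0 0 0 0 0 1",
  force=45,
)

```text
time: 11.8
position: [0.5603, -0.0192, 0.0437]
tool_rot: [-3.119, -0.371, -0.003]
ft_force: [-0.9, 2.0, 4.7]
grip_width: 0.687
grip_force: 45.0
```

>>> jog_arm(
  rows="0 0 -2 0 0 0 1; 0 0 -4 0 0 0 1; 0 0 -4 0 0 0 1; 0 0 -4 0 0 0 1; 0 0 -2 0 0 0 1",
)

```text
time: 12.42
position: [0.5599, -0.0205, 0.2056]
tool_rot: [3.118, 0.37, 0.004]
ft_force: [-0.8, -0.5, -3.1]
grip_width: 0.69
grip_force: 45.0
```

```bash
python3 - <<'E'
from h import *
go([.585,-.2795,.19],-1.2)
E
```

```text
t 12.425 pos [ 0.5599 -0.0205  0.2056] yaw -76.48 turn [ 3.4000e-03 -7.0000e-04 -1.3138e+00] shift cm [-25.84   3.05   1.56] F [-0.8 -0.5 -3.1] grip 60.0 45.0
```

>>> jog_arm(
  rows="0 0 0 0 0 -0.164 1; 0 0 0 0 0 -0.164 1; 0 0 0 0 0 -0.164 1; 0 0 0 0 0 -0.164 1; 0 0 0 0 0 -0.164 1",
)

```text
time: 13.05
position: [0.5587, -0.0206, 0.2028]
tool_rot: [2.709, 1.59, -0.002]
ft_force: [0.3, -0.1, -3.2]
grip_width: 0.686
grip_force: 45.0
```

>>> jog_arm(
  rows="0 0 0 0 0 -0.164 1; 0 0 0 0 0 -0.164 1; 0 0 0 0 0 -0.166 1; -3 0.4 0 0 0 0 1; -5 0.6 0 0 0 0 1",
)

```text
time: 13.68
position: [0.5674, -0.099, 0.2032]
tool_rot: [2.239, 2.204, -0.0]
ft_force: [0.9, 0.1, -2.9]
grip_width: 0.686
grip_force: 45.0
```

>>> jog_arm(
  rows="-5 0.6 0 0 0 0 1; -5 0.6 0 0 0 0 1; -4.8 0.5 0 0 0 0 1; -3 0.3 2 0 0 0 1; 0 0 2 0 0 0 1",
)

```text
time: 14.3
position: [0.5823, -0.2837, 0.1616]
tool_rot: [2.251, 2.191, -0.004]
ft_force: [-0.8, 0.5, -4.2]
grip_width: 0.687
grip_force: 45.0
```

>>> jog_arm(
  rows="0 0 0 0 0 0 1; 0 0 0 0 0 0 1",
)

```text
time: 14.55
position: [0.5846, -0.277, 0.1634]
tool_rot: [2.241, 2.201, 0.001]
ft_force: [0.3, 1.0, -1.8]
grip_width: 0.686
grip_force: 45.0
```

```bash
python3 - <<'E'
from h import *
go([.585,-.2795,.165],-1.2)
a=grab('side')['img'];b=grab('top')['img']
im=np.zeros((600,800,3),np.uint8)
im[:,:400]=cv2.resize(a[100:220,305:385],(400,600),interpolation=cv2.INTER_CUBIC)
im[:450,400:]=cv2.resize(b[182:272,335:415],(400,450),interpolation=cv2.INTER_CUBIC)
cv2.imwrite('pics/c3.png',im)
E
```

```text
t 14.55 pos [ 0.5846 -0.277   0.1634] yaw -1.05 turn [ 0.0007 -0.0001  0.0027] shift cm [-0.25  0.05 -0.16] F [ 0.3  1.  -1.8] grip 59.7 45.0
```

View pics/c3.png

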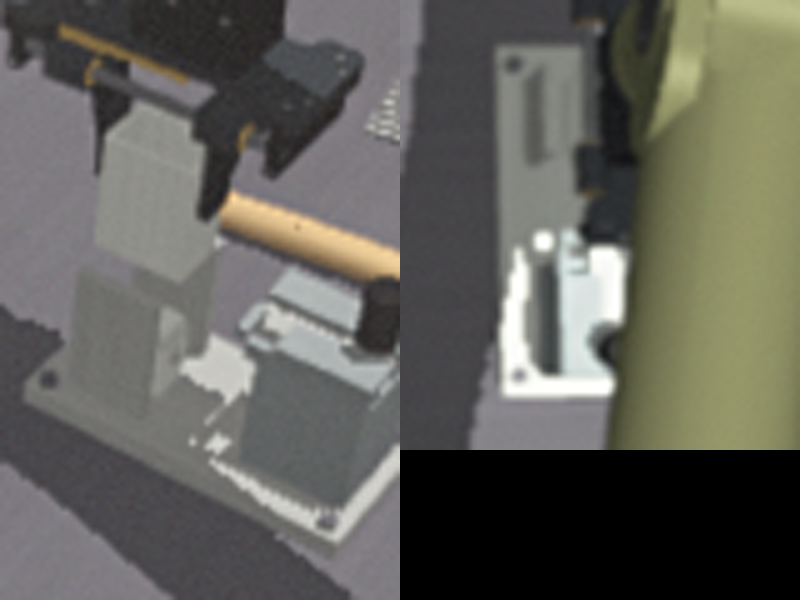

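The crop shows the sleeve above the cheeks, its lower edge running (97,243) to (180,283). The near cheek's top is at (77,268) to (160,308) in the same view. I'll measure the two relative to each other.

```bash
python3 - <<'E'
from h import *
d=grab('side'); s=ctrl.get_state(); print(s['position'],s['time'])
f=lambda p:((p[0]+.5)/5-.5+305,(p[1]+.5)/5-.5+100)
zb=s['position'][2]-.0425
print('sleeve bottom edge',[onz(d,*f(p),zb).round(4) for p in((97,243),(180,283),(217,243))])
# reproject earlier picks of cheek for consistency + sharper picks from the enlarged image
a=cv2.resize(d['img'][140:185,310:365],None,fx=14,fy=13,interpolation=cv2.INTER_CUBIC)
cv2.imwrite('pics/c4.png',a)
for n,p in dict(slv_a=(s['position'][0]+.03,s['position'][1]+.02,zb),slv_b=(s['position'][0]-.03,s['position'][1]+.02,zb),cheekn_a=(.613,-.2415,.108),cheekn_b=(.557,-.2405,.108),cheekf_a=(.613,-.3115,.108),cheekf_b=(.557,-.3105,.108),knob=(.435,-.2765,.162)).items():
    print(n,((proj(d,p)-[305,100]+.5)*5-.5).round(1), ((proj(d,p)-[310,140]+.5)*[14,13]).round(0))
E
```

```text
[ 0.5848712  -0.27771364  0.16392509] 14.7
sleeve bottom edge [array([ 0.6118, -0.2565,  0.1214]), array([ 0.553 , -0.2547,  0.1214]), array([ 0.5538, -0.2987,  0.1214])]
slv_a [ 93.8 240. ] [194. 105.]
slv_b [180. 279.] [435. 207.]
cheekn_a [ 80.2 272.7] [156. 190.]
cheekn_b [159.3 310.5] [378. 289.]
cheekf_a [141.9 212.2] [329.  33.]
cheekf_b [219.8 247.8] [547. 126.]
knob [391.3 289.5] [1027.  234.]
```

View pics/c4.png

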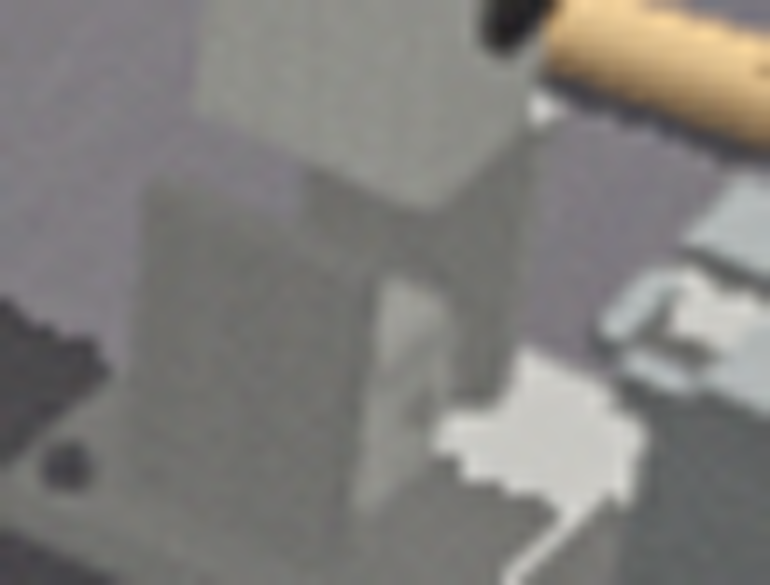

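>>> jog_arm(
  rows="-0.2 0.1 1.5 0 0 0 1; 0 0 2 0 0 0 1; 0 0 1.5 0 0 0 1; 0 0 0.5 0 0 0 1; 0 0 0 0 0 0 1",
)

```text
time: 15.32
position: [0.5848, -0.2804, 0.1069]
tool_rot: [-2.243, -2.198, 0.0]
ft_force: [0.0, -0.3, -4.0]
grip_width: 0.69
grip_force: 45.0
```

>>> jog_arm(
  rows="0 0 0.4 0 0 0 1; 0 0 0.3 0 0 0 1; 0 0 0 0 0 0 1",
)

```text
time: 15.7
position: [0.5851, -0.2806, 0.1005]
tool_rot: [2.244, 2.198, -0.0]
ft_force: [-0.2, 0.6, -3.2]
grip_width: 0.683
grip_force: 45.0
```

>>> jog_arm(
  rows="0 0 0.3 0 0 0 1; 0 0 0 0 0 0 1",
)

```text
time: 15.95
position: [0.5858, -0.2807, 0.0977]
tool_rot: [2.243, 2.198, 0.001]
ft_force: [2.2, -0.3, -4.8]
grip_width: 0.69
grip_force: 45.0
```

>>> jog_arm(
  rows="0 0 0.3 0 0 0 1; 0 0 0 0 0 0 1",
)

```text
time: 16.2
position: [0.5858, -0.2805, 0.0945]
tool_rot: [2.243, 2.198, 0.002]
ft_force: [4.1, -1.1, -4.6]
grip_width: 0.691
grip_force: 45.0
```

>>> jog_arm(
  rows="0 0 0.3 0 0 0 1; 0 0 0 0 0 0 1",
)

```text
time: 16.45
position: [0.5858, -0.2805, 0.0916]
tool_rot: [2.243, 2.198, 0.002]
ft_force: [4.0, -0.5, -4.5]
grip_width: 0.688
grip_force: 45.0
```

>>> jog_arm(
  rows="0 0.1 0.3 0 0 0 1; 0 0 0.3 0 0 0 1; 0 0 0 0 0 0 1",
)

```text
time: 16.82
position: [0.5867, -0.2808, 0.0864]
tool_rot: [2.243, 2.197, 0.001]
ft_force: [3.0, 0.0, 2.9]
grip_width: 0.687
grip_force: 45.0
```

>>> jog_arm(
  rows="0 0 0.4 0 0 0 1; 0 0 0.4 0 0 0 1; 0 0 0 0 0 0 1",
)

```text
time: 17.2
position: [0.5859, -0.2808, 0.0765]
tool_rot: [2.244, 2.199, -0.0]
ft_force: [4.6, -1.7, -3.5]
grip_width: 0.685
grip_force: 45.0
```

>>> jog_arm(
  rows="0 0 0.4 0 0 0 1; 0 0 0.4 0 0 0 1; 0 0 0.4 0 0 0 1; 0 0 0 0 0 0 1",
)

```text
time: 17.7
position: [0.5859, -0.2805, 0.0644]
tool_rot: [-2.244, -2.198, -0.0]
ft_force: [4.9, -2.5, -4.2]
grip_width: 0.685
grip_force: 45.0
```

>>> jog_arm(
  rows="0 0 0.4 0 0 0 1; 0 0 0.2 0 0 0 1; 0 0 0 0 0 0 1",
)

```text
time: 18.08
position: [0.5859, -0.2804, 0.0589]
tool_rot: [-2.244, -2.198, -0.0]
ft_force: [5.4, -0.9, -3.3]
grip_width: 0.685
grip_force: 45.0
```

>>> jog_arm(
  rows="0 0 0.2 0 0 0 1; 0 0 0 0 0 0 1",
)

```text
time: 18.32
position: [0.586, -0.2805, 0.0588]
tool_rot: [-2.244, -2.199, 0.001]
ft_force: [0.0, 0.3, 6.5]
grip_width: 0.687
grip_force: 45.0
```

>>> jog_arm(
  rows="0 0 0.2 0 0 0 1; 0 0 0 0 0 0 1; 0 0 0 0 0 0 1",
)

```text
time: 18.7
position: [0.5859, -0.2806, 0.0587]
tool_rot: [2.244, 2.198, -0.002]
ft_force: [-3.4, 1.9, 16.6]
grip_width: 0.685
grip_force: 45.0
```

>>> jog_arm(
  rows="0 0 -0.2 0 0 0 -1; 0 0 0 0 0 0 -1; 0 0 0 0 0 0 -1; 0 0 0 0 0 0 -1; 0 0 0 0 0 0 -1",
)

```text
time: 19.32
position: [0.5858, -0.2806, 0.0572]
tool_rot: [-2.244, -2.198, 0.0]
ft_force: [-0.1, -0.6, 0.4]
grip_width: 0.995
grip_force: 0.0
```

>>> jog_arm(
  rows="0 0 -2 0 0 0 -1; 0 0 -4 0 0 0 -1; 0 0 -5 0 0 0 -1; 0 0 -4 0 0 0 -1; 0 0 0 0 0 0 -1",
)

```text
time: 19.95
position: [0.5887, -0.281, 0.2136]
tool_rot: [2.238, 2.193, 0.005]
ft_force: [0.1, 0.1, -0.5]
grip_width: 1.001
grip_force: 0.0
```

```bash
python3 - <<'E'
from h import *
go([.4365,-.2770,.21],-1.2)
d=grab('side')
cv2.imwrite('pics/c5.png',cv2.resize(d['img'][110:230,300:420],(600,600),interpolation=cv2.INTER_CUBIC))
E
```

```text
t 19.95 pos [ 0.5887 -0.281   0.2136] yaw -1.16 turn [0.0082 0.004  0.0007] shift cm [  0.08 -15.22   0.36] F [ 0.1  0.1 -0.5] grip 87.1 0.0
```

View pics/c5.png

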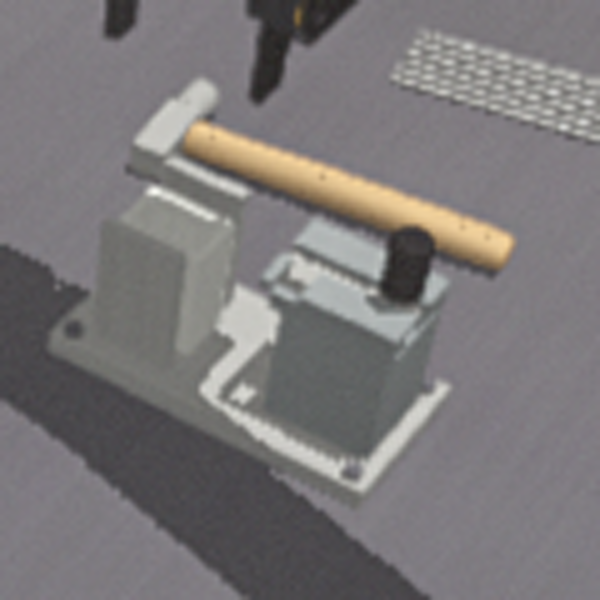

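The crop shows the sleeve seated with its rim just below the cheek tops, around (185,205). The knob is still drawn back at (408,262). Next I'll grip the knob.

>>> jog_arm(
  rows="0 -3 0 0 0 0 -1; 0 -5 0 0 0 0 -1; 0 -5 0 0 0 0 -1; 0 -2 0 0 0 0 -1; 0 0 2 0 0 0 -1",
)

```text
time: 20.62
position: [0.4345, -0.2787, 0.1881]
tool_rot: [2.246, 2.194, -0.003]
ft_force: [0.0, 0.1, -0.7]
grip_width: 1.003
grip_force: 0.0
```

>>> jog_arm(
  rows="0 0 3 0 0 0 -1; 0 0 2 0 0 0 -1; 0 0 1 0 0 0 -1; 0 0 0 0 0 0 -1",
)

```text
time: 21.12
position: [0.4355, -0.2771, 0.1269]
tool_rot: [-2.243, -2.198, 0.0]
ft_force: [-0.8, -0.3, 0.9]
grip_width: 0.998
grip_force: 0.0
```

>>> jog_arm(
  rows="0 0 0 0 0 0 1; 0 0 0 0 0 0 1; 0 0 0 0 0 0 1; 0 0 0 0 0 0 1; 0 0 0 0 0 0 1",
  force=15,
)

```text
time: 21.75
position: [0.4361, -0.2776, 0.1276]
tool_rot: [2.244, 2.198, -0.0]
ft_force: [0.1, 0.0, 0.2]
grip_width: 0.519
grip_force: 0.0
```

>>> jog_arm(
  rows="0 0 0 0 0 0 1; 0 0 0 0 0 0 1; 0 0 0 0 0 0 1",
  force=30,
)

```text
time: 22.12
position: [0.4372, -0.2775, 0.1276]
tool_rot: [2.242, 2.198, 0.002]
ft_force: [5.0, -0.6, -3.8]
grip_width: 0.292
grip_force: 30.0
```

>>> jog_arm(
  rows="0 0 0 0 0 0 1; 0 1 0 0 0 0 1; 0 1.5 0 0 0 0 1; 0 1.5 0 0 0 0 1; 0 1 0 0 0 0 1",
  force=40,
)

```text
time: 22.75
position: [0.4843, -0.2785, 0.1275]
tool_rot: [-2.241, -2.195, 0.006]
ft_force: [-7.3, 1.8, 8.4]
grip_width: 0.287
grip_force: 40.0
```

>>> jog_arm(
  rows="0 0.5 0 0 0 0 1; 0 0.3 0 0 0 0 1; 0 0 0 0 0 0 1",
)

```text
time: 23.12
position: [0.4919, -0.2786, 0.1275]
tool_rot: [-2.241, -2.194, 0.006]
ft_force: [-8.3, 1.8, 6.5]
grip_width: 0.285
grip_force: 40.0
```

>>> jog_arm(
  rows="0 0.4 0 0 0 0 1; 0 0.1 0 0 0 0 1; 0 0 0 0 0 0 1",
)

```text
time: 23.5
position: [0.4965, -0.2787, 0.1275]
tool_rot: [-2.241, -2.194, 0.007]
ft_force: [-8.3, 1.2, 5.9]
grip_width: 0.289
grip_force: 40.0
```

>>> jog_arm(
  rows="0.5 0 0 0 0 0 1; 0.5 0 0 0 0 0 1; 0.4 0 0 0 0 0 1; 0 0 0 0 0 0 1; 0 0 0 0 0 0 1",
)

```text
time: 24.12
position: [0.4965, -0.2655, 0.1275]
tool_rot: [-2.242, -2.194, 0.008]
ft_force: [-8.2, 0.0, 7.0]
grip_width: 0.288
grip_force: 40.0
```

>>> jog_arm(
  rows="0.2 0 0 0 0 0 1; 0 0 0 0 0 0 1; 0 -0.4 0 0 0 0 1; 0 -0.4 0 0 0 0 1; 0 0 0 0 0 0 1",
)

```text
time: 24.75
position: [0.4895, -0.2644, 0.1276]
tool_rot: [-2.245, -2.196, 0.007]
ft_force: [-6.4, -2.9, 3.8]
grip_width: 0.286
grip_force: 40.0
```

>>> jog_arm(
  rows="0 0 0 0 0 0 -0.2; 0 0 0 0 0 0 -0.2; 0 0 0 0 0 0 -0.2; 0 0 0 0 0 0 -0.2; 0 0 0 0 0 0 -0.2",
)

```text
time: 25.38
position: [0.4915, -0.2625, 0.1275]
tool_rot: [2.244, 2.199, 0.0]
ft_force: [0.4, 0.1, 0.2]
grip_width: 0.594
grip_force: 0.0
```

>>> jog_arm(
  rows="0 0 -2 0 0 0 -0.2; 0 0 -4 0 0 0 -0.2; 0 0 -4 0 0 0 -0.2; 0 0 -4 0 0 0 -0.2; 0 0 0 0 0 0 -0.2",
)

```text
time: 26.0
position: [0.4936, -0.2632, 0.2727]
tool_rot: [2.238, 2.193, 0.002]
ft_force: [-0.1, -0.4, -0.6]
grip_width: 0.6
grip_force: 0.0
```

```bash
python3 - <<'E'
from h import *
go([.4365,-.2770,.21],-1.2)
d=grab('side')
cv2.imwrite('pics/c6.png',cv2.resize(d['img'][110:230,300:420],(600,600),interpolation=cv2.INTER_CUBIC))
E
```

```text
t 26.0 pos [ 0.4936 -0.2632  0.2727] yaw -1.16 turn [0.007  0.0046 0.0007] shift cm [-1.5  -5.68  6.27] F [-0.1 -0.4 -0.6] grip 52.2 0.0
```

View pics/c6.png

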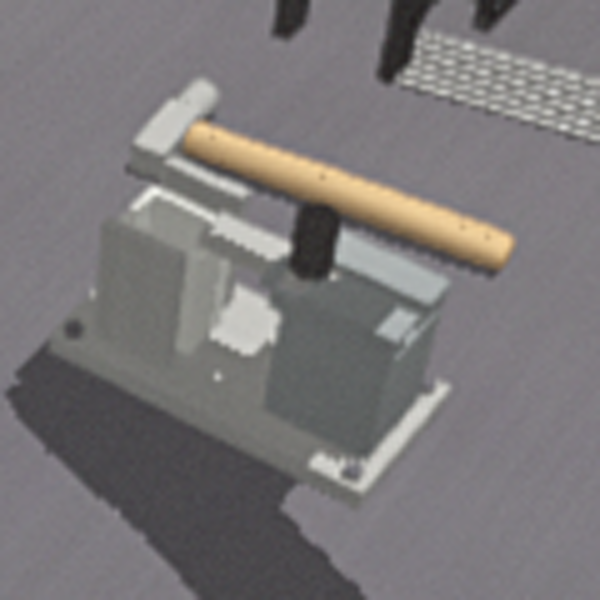

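The crop shows the knob held forward at (316,240) and the tongue reaching over the sleeve rim at about (222,228). Nothing touches it, so I'm handing the job in.

```bash
python3 -c "
from bench import ticket
print(ticket.close_job())"
```

```text
the job is handed in; nothing more can be done
None
```

The sleeve is home on the spigot and the hold-down is latched in its notch with the tongue over the rim; I handed the job in after about 26 s of arm time, and no verdict came back.

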